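Tighten a cable gland on a test-bench connection box

ROBOT

A 7-joint arm with a two-finger parallel gripper is mounted at the origin on the work surface. World frame = base frame: x ahead of the robot, y to its left, z up, the work surface at z = 0. Lengths are in m, angles in rad, forces in N, time in s.
With the tool pointing down it reaches from about 0.4 to 0.85 m from the base axis. Payload 4.5 kg.
Tool frame: the origin (TCP) lies at the centre of the arm's flange, where the gripper is bolted on; the fingertips stand nose_length ahead of it and the grasp point (between the pads) lies 147 mm ahead of it (nose_length is the distance from the TCP to the fingertips, in m); z points along the fingers, y is the line along which they close (so a half turn about z gives the same grasp; the last joint's range is limited). The gripper opens to 88 mm and grips with 3 to 60 N. Pads are 18 mm wide; open, the fingers measure 123 mm over their backs; the gripper's body (75 mm by 187 mm) begins 45 mm behind the grasp point.
Start: joints at [-1.144, 0.689, -0.195, 1.565, 0.157, 0.902, -0.215], TCP at [0.239, 0.577, 0.405] pointing down, gripper open.
Joint ranges: [-3.01, 3.01], [-0.46, 2.08], [-1.47, 1.51], [0.13, 2.56], [-1, 4.14], [0.04, 2.09], [-2.66, 2.66]. Speed limits (rad/s): [2.57, 2.57, 3.14, 3.14, 3.14, 3.14, 3.14].

INTERFACE

Orientations are given as a unit quaternion [x, y, z, w].
In Python, from plant import * gives the robot as it stands.
- The arm moves only by the tool play_rows, never from a script. Its argument "rows" is a list that holds one entry, the list of rows, each a list of 6 numbers: the shift along the tool's x, y, z normalised to -1 to 1, where 1 is 0.5 m, then the turn, a rotation vector about the tool's x, y, z normalised to -1 to 1, where 1 is 0.5 rad. A call has 1 to 20 rows; each row is the pose to reach, as a shift and turn from the pose commanded when the call began, along the tool's axes at that moment; what a row does not reach only later rows make up. A row lasts 1/12 s, in which the tool goes at most 41.7 mm and 7.16 degrees, less where a joint would pass 70% of its speed; a pose out of reach is approached as far as the arm can. A call with a number of a shift or a turn outside -1 to 1 is refused whole. A call with a gripper value outside its range is refused whole. "claw" is the closure, from 0 (fully open) to 1 (shut), set as the call begins (left out, the last holds). The fingers move at their own pace and stop on an object; "squeeze" is the grip in N (left out, the last holds). Time passes only in rows, so rows that repeat a pose let the fingers close. It gives the time, the measured TCP pose, the force, the opening and the grip force at its end, in the units of the state.
- get_state(): the state, without advancing time (a new reading comes with each control period).
- snapshot(name): name is "scene" or "top"; returns a dict with "pixels" (400x640x3 uint8, blue, green, red), "camera_matrix" (3x3 intrinsics, pixels), "world_to_cam" (4x4, takes a point from world to camera coordinates). Camera axes: x right, y down, z forward; pixel columns grow to the right and rows downward; lengths in m; the calibration is good to about 2 mm. A picture is of the moment at which its call begins. There is no depth.
- finish_job(): hands the job in; it is judged then, once.
The state is a dict: "clock": time; "q": joint angles; "qd": joint speeds; "joint_torque": joint torques, N m; "tool_pos": TCP position; "eef_rot": TCP orientation; "contact_force": force on the tool from outside, world axes, zero at the start; "moment": the same for the moment, N m; "opening": opening from 0.0 (shut) to 1.0 (fully open); "finger_force": force on a finger pad.
Only numpy, scipy, OpenCV 4.12 (cv2) and the standard library are available. Lean on these libraries where they do the work, as an engineer would, in place of code of your own. Each camera call takes 0.05 s, during which the arm holds its last target. There are 200 camera calls.

TASK

On the sloping panel of the dark connection box, turn the loose brass gland nut clockwise with the fingers just until it is snug (white mark on the nut at the white tick), without forcing it further. Then take the orange-handled wrench from the green mat and use it to tighten the nut one flat more, a sixth of a turn (mark at the green tick). Finish by laying the wrench flat, back on the green mat, and leave the other things on the bench alone.

Things in the scene. Friction and masses are not known exactly. Their poses are not given: they have to be found in the camera images.
- seat (a point): Centre of the top of the fixed round black flange (60 mm across, 35 mm proud of the panel) on which the nut sits. z is the nut's axis, pointing out of the panel, 25 degrees from vertical, leaning to the box's low front edge; x points up the slope, y = z cross x. The flange has a white tick at +x and a green tick 60 degrees clockwise of it (seen from outside).
- nut (a joint): Free turning of the nut, rad, growing clockwise seen from outside: 0 is finger-tight, negative is loose (starts between -1.5 and -0.7; turning back loosens it again). Friction about 0.04 N m. At 0 (clamp also 0) the mark's flat faces +x of point seat, on the white tick; else the nut stands turned anticlockwise from there by -(nut + clamp).
- clamp (a joint): Tightening of the nut beyond finger-tight, rad, clockwise: 0 at the start. It moves only once the nut has reached 0, needs about 0.5 N m, and stays where it is left. One flat = 1.047, and the white mark then points to the green tick.
- wrench: Loose open-ended wrench, 0.22 kg, 172 mm long, lying flat. Origin: jaw centre at the underside; z up, jaw opens to +x, handle to -x. Steel jaw 10 mm thick, 57 mm wide, inner faces at y = -19.5 and 19.5 mm, back of the mouth at x = -24, tips at x = 18. Orange grip: straight bar x = -150 to -55, 18 mm wide, 22 mm tall, underside level with the jaw's. It goes over the nut along the axis, down to the flange.
- wrench_grip (a point): Point in the middle of the orange grip, 95 mm behind the jaw centre, 11 mm above the underside; axes as the wrench.
- console: Fixed dark connection box, footprint 240 (x) by 210 mm (y), panel rising at 25 degrees from 50 mm height at the low front edge (-x) to 162 mm at the back (+x); origin at the centre of its underside. A row of small coax jacks along the upper edge, 18 mm tall.
- mat: Fixed green mat 340 (x) by 240 (y) by 3 mm; origin at the centre of its underside.
- spare_ferrule: Bystander: copper ring, 28 mm across, 10 mm tall, on the mat's near left corner.
- spare_nut: Bystander: small brass hexagon nut, 26 mm across flats, 14 mm tall, on the mat's near right corner.
- screwdriver: Bystander: red screwdriver lying on the bench.
- multimeter: Bystander: yellow multimeter, 170 by 85 by 35 mm.
- jar: Bystander: closed jar, 56 mm across, 70 mm tall.
- mug: Bystander: blue mug, 80 mm across, 95 mm tall.
- nut_mid (a point): Centre of the brass hexagon nut, on its axis, 12 mm above point seat; z along the axis, x to the flat with the white mark. The nut is 36 mm across flats, 42 mm across corners, 24 mm tall, stands on the flange and does not rise or sink as it turns. A fixed steel stub, 12 mm thick, stands on the axis through it, 12 mm out of its top.
Mind the look-alikes: they are no part of the job. There is more than one size of the wrench; the one meant has the size given above.

How it is judged:
By the outcome, as a careful person would: the job done as asked, in the order asked, and still so for the second after the job is handed in, with the robot touching nothing.
It also fails if it takes over 72 s, if anything falls off the work surface, if the arm or the gripper's body presses on something with over 40 N, if the wrist force passes 120 N, or if a joint passes its speed limit or range.

## Working session

There is one attempt and no reset: what is moved stays moved. The work goes in short steps, Python scripts to look and compute and a tool call to move; the robot and the scene stay as the last step left them, time stands still between calls to the robot, and variables do not carry over. Pictures are saved under pics/ and viewed, at most 10 in all, crops included, and the job is handed in when it is done.

Besides the shell and the picture viewer there is one more tool, called after "Request:" as name(argument=value, ...), one argument or row to a line, values as JSON. play_rows: Moves the arm, as the interface text tells. Its arguments: {"type":"object","properties":{"rows":{"type":"array"},"claw":{"type":"number"},"squeeze":{"type":"number"}},"required":["rows"]}

```bash
ls; mkdir -p pics
python3 - <<'E'
from plant import *
import cv2,numpy as np
s=get_state();print(s['clock'],s['tool_pos'],s['eef_rot'],s['opening'])
try: print(nose_length)
except Exception as e: print(e)
for n in("scene","top"):
    d=snapshot(n);cv2.imwrite(f"pics/{n}0.png",d["pixels"]);np.savez(f"pics/{n}0.npz",K=d["camera_matrix"],T=d["world_to_cam"]);print(np.array(d["camera_matrix"]).tolist(),np.round(d["world_to_cam"],4).tolist())
E
```

```text
pics
0.0 [0.23914911 0.57707731 0.4039075 ] [ 1.95109032e-01  9.80781116e-01 -9.26014314e-04 -1.04686224e-04] 1.0005530016357227
0.166
[[431.35970723216917, 0.0, 323.9159780616526], [0.0, 431.35970723216917, 199.4728728225608], [0.0, 0.0, 1.0]] [[0.1817, 0.9832, -0.0151, -0.1165], [0.66, -0.1333, -0.7393, -0.2501], [-0.7289, 0.1244, -0.6732, 1.6661], [0.0, 0.0, 0.0, 1.0]]
[[492.4555652871966, 0.0, 314.78579712952046], [0.0, 492.4555652871966, 190.91445471689013], [0.0, 0.0, 1.0]] [[-0.0138, -0.9999, 0.0016, 0.0159], [-0.9946, 0.0135, -0.103, 0.5287], [0.103, -0.003, -0.9947, 1.5127], [0.0, 0.0, 0.0, 1.0]]
```

View pics/top0.png

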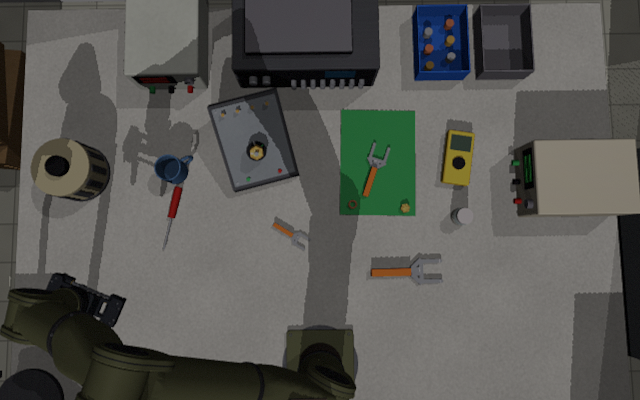

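View pics/scene0.png

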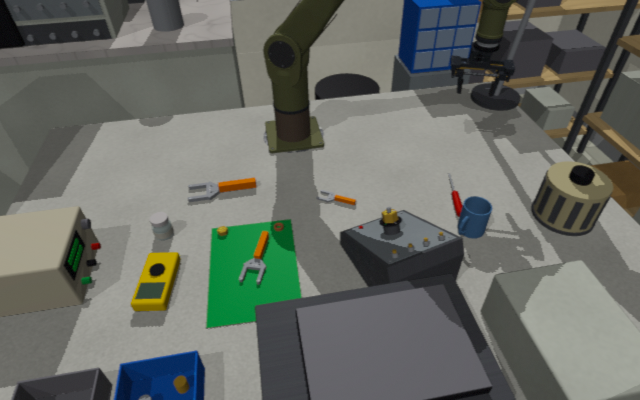

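The top view (column, row) shows three wrenches: one on the mat at (375,168), a small one at (292,234) and a big one at (408,270). There are two brass nuts, one on the box at (257,151) and the spare on the mat at (405,208). I choose the wrench on the mat and the nut on the box, and check both in one close crop.

Run:
```python
import cv2,numpy as np
a=cv2.imread('pics/top0.png');b=cv2.imread('pics/scene0.png')
f=lambda i,x,y,w,h,k:cv2.resize(i[y:y+h,x:x+w],None,fx=k,fy=k,interpolation=cv2.INTER_CUBIC)
A=f(a,235,130,45,45,6.667);B=f(a,345,130,60,75,5);
C=f(b,368,198,45,45,6.667);D=f(a,203,84,100,110,3)
out=np.zeros((600,800,3),np.uint8)
for im,x,y in((A,0,0),(C,300,0),(B,0,300),(D,400,300)):
    im=im[:600-y,:800-x];out[y:y+im.shape[0],x:x+im.shape[1]]=im
cv2.imwrite('pics/c1.png',out)
```

```text
(no output)
```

View pics/c1.png

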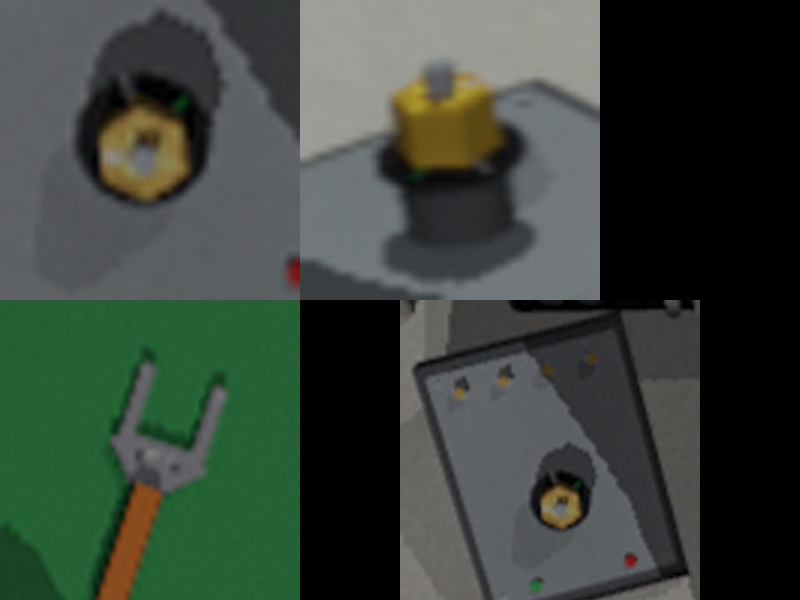

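Crop: the box nut's white mark is at top px ≈(251.5,153.5), the white tick at (253.8,143.2) and the green tick at (262.2,145.3), so the nut is about 70° loose. The mat wrench has its jaw tips at ≈(374.5,143.7) and (388.8,148). Next I fit the poses.

```bash
cat > h.py <<'E'
import numpy as np,cv2
from scipy.spatial.transform import Rotation as R
from scipy.optimize import least_squares
C={n:np.load(f'pics/{n}0.npz') for n in('scene','top')}
def proj(n,P):
    P=np.atleast_2d(P);c=C[n];q=(P@c['T'][:3,:3].T+c['T'][:3,3])@c['K'].T
    return q[:,:2]/q[:,2:]
def place(p,L):  # p=x,y,yaw
    return R.from_euler('z',p[2]).apply(np.array(L,float))+[p[0],p[1],0]
def back(n,uv,z):
    c=C[n];d=c['T'][:3,:3].T@np.linalg.inv(c['K'])@[*uv,1];o=-c['T'][:3,:3].T@c['T'][:3,3]
    return o+d*(z-o[2])/d[2]
E
python3 - <<'E'
from h import *
# console corners: back-left(+x,+y), back-right, front-right, front-left
L=[[.12,.105,.162],[.12,-.105,.162],[-.12,-.105,.05],[-.12,.105,.05]]
top=np.array([[208,106.5],[272.5,89],[298.5,176],[235,190.5]])
sc=np.array([[463,238],[383,262],[340,236],[402,208]])
for use in ('top','both'):
    f=lambda p:np.r_[(proj('top',place(p,L))-top).ravel(),((proj('scene',place(p,L))-sc).ravel() if use=='both' else [])]
    r=least_squares(f,[.6,.2,.3]);print(use,r.x,np.round(r.fun,1))
# stub top triangulate
uv={'top':[256.9,153.3],'scene':[388.7,207.8]}
t=least_squares(lambda P:np.r_[(proj('top',P)-uv['top'])[0],(proj('scene',P)-uv['scene'])[0]],[.5,.2,.2]);print('stub',t.x,t.fun)
y=r.x[2];z=np.array([-np.sin(np.radians(25))*np.cos(y),-np.sin(np.radians(25))*np.sin(y),np.cos(np.radians(25))])
seat=t.x-.036*z;print('seat',seat,'z',z)
loc=R.from_euler('z',-y).apply(seat-[r.x[0],r.x[1],0]);print('local',loc,'panel h+35',.106+loc[0]*np.tan(np.radians(25)), )
for n,w in(('top',[253.8,143.2]),('top',[262.2,145.3])):print(back(n,w,seat[2]+.005)-seat)
# wrench
W=[[.018,.024,.013],[.018,-.024,.013],[-.15,0,.025],[-.055,0,.025]]
a=cv2.imread('pics/top0.png');hsv=cv2.cvtColor(a,cv2.COLOR_BGR2HSV)
m=cv2.inRange(hsv,(5,150,90),(18,255,255));m[:,:355]=0;m[:,395:]=0;m[:160]=0;m[203:]=0
n,l,s,c=cv2.connectedComponentsWithStats(m);k=1+np.argmax(s[1:,4]);pts=np.argwhere(l==k)[:,::-1].astype(np.float32)
print('grip',cv2.minAreaRect(pts),c[k])
o=np.array([[374.7,143.6],[388.9,148.0]])
gc=c[k]
f=lambda p:np.r_[(proj('top',place(p,W[:2]))-o).ravel(),3*(proj('top',place(p,[[-.1025,0,.022]]))-gc).ravel()]
r=least_squares(f,[.6,-.1,0.]);print('wrench',r.x,r.fun,'gp',place(r.x,[[-.095,0,.014]]))
for nm,uv in(('big',[[371,271],[438,270]]),('small',[[274,225],[305,241]])):print(nm,np.linalg.norm(back('top',uv[0],.01)-back('top',uv[1],.01)))
E
```

```text
top [0.67150299 0.18929885 0.25556925] [-1.9  1.5  3.5  0.3  0.3 -2.7 -2.   0.8]
both [0.67099283 0.18723404 0.24738912] [-1.   1.3  4.6  0.6  0.8 -2.2 -1.7  0.7 -1.4 -1.1  3.4  4.2 -0.7 -5.1
  0.9  0.7]
stub [0.62658789 0.17559284 0.15992191] [-0.47466702 -0.11010877 -0.43806433  0.04190925]
seat [0.64133895 0.17931841 0.12729482] z [-0.40975167 -0.10348797  0.90630779]
local [-0.0306894  -0.00041319  0.12729482] panel h+35 0.09168929789381462
[0.02019643 0.00715313 0.005     ]
[ 0.01359316 -0.01753313  0.005     ]
grip ((369.7499694824219, 181.24998474121094), (5.375871658325195, 29.725406646728516), 18.43494987487793) [369.68639053 181.37278107]
wrench [ 0.65370244 -0.19996167 -0.35329485] [-0.23702806  0.16299501 -0.16817635  0.7100096   0.13323796 -0.28492311] gp [[ 0.56456985 -0.16709252  0.014     ]]
big 0.20859152124951022
small 0.10949263282748416
```

```bash
cat >> h.py <<'E'
import plant
YAW=.25; SEAT=np.array([.641,.179,.129])
def S(): # seat rotation
    return R.from_euler('z',YAW)*R.from_euler('y',-np.radians(25))
def tool_at(ang):  # tool rotation: z=-seat z, tool y at angle ang (deg, ccw) in the seat frame
    a=np.radians(ang);y=[np.cos(a),np.sin(a),0];z=[0,0,-1]
    return S()*R.from_matrix(np.array([np.cross(y,z),y,z]).T)
def go(p,r,show=True):
    s=plant.get_state();r0=R.from_quat(s['eef_rot'])
    d=r0.inv().apply(np.array(p)-s['tool_pos'])/.5;w=(r0.inv()*r).as_rotvec()/.5
    print('move',np.round(d,3).tolist(),np.round(w,3).tolist(),'q7',round(s['q'][6],2),'rows',max(np.linalg.norm(d)*.5/.0417,np.linalg.norm(w)*.5/.125).round(1))
def st():
    s=plant.get_state();print(round(s['clock'],2),np.round(s['tool_pos'],4),'q',np.round(s['q'],2),'F',np.round(s['contact_force'],1),'M',np.round(s['moment'],2),'op',round(s['opening'],3),'ff',s['finger_force'])
def nutpose(h,ang):  # grasp point h above seat
    z=S().apply([0,0,1]);return SEAT+z*(h+.147),tool_at(ang)
E
python3 - <<'E'
from h import *
print([x for x in dir(plant) if x[0]!='_'])
for y in(.22,.25,.28,.31):
  import h;h.YAW=y
  Sx=S()
  for name,r,a,hh in(('w',.026,0,0),('g',.026,-60,0),('mark',.0165,60,.024),('mark',.0165,70,.024),('mark',.0165,80,.024)):
    P=SEAT+Sx.apply([r*np.cos(np.radians(a)),r*np.sin(np.radians(a)),hh]);print(y,name,a,proj('top',P)[0].round(1),proj('scene',P)[0].round(1))
print('ctr',proj('top',SEAT),proj('scene',SEAT))
h.YAW=.25
go(*nutpose(.12,70))
E
```

```text
['Unreachable', 'finish_job', 'get_state', 'nose_length', 'snapshot']
0.22 w 0 [254.3 141.8] [395.  222.8]
0.22 g -60 [262.9 144.3] [384.9 223.8]
0.22 mark 60 [250.8 150.7] [395.3 210.8]
0.22 mark 70 [250.7 151.6] [395.2 210.4]
0.22 mark 80 [250.7 152.6] [394.9 210. ]
0.25 w 0 [254.  141.9] [395.3 222.7]
0.25 g -60 [262.7 144.1] [385.2 224. ]
0.25 mark 60 [250.9 150.8] [395.1 210.7]
0.25 mark 70 [250.8 151.7] [395.  210.3]
0.25 mark 80 [250.8 152.7] [394.7 209.9]
0.28 w 0 [253.8 142. ] [395.5 222.6]
0.28 g -60 [262.5 143.9] [385.4 224.1]
0.28 mark 60 [251.  150.9] [395.  210.6]
0.28 mark 70 [250.8 151.9] [394.9 210.2]
0.28 mark 80 [250.9 152.9] [394.5 209.9]
0.31 w 0 [253.6 142. ] [395.7 222.5]
0.31 g -60 [262.3 143.8] [385.7 224.2]
0.31 mark 60 [251.  151.1] [394.9 210.5]
0.31 mark 70 [250.9 152. ] [394.7 210.1]
0.31 mark 80 [251. 153.] [394.4 209.8]
ctr [[256.4816344  150.25736247]] [[390.10056301 219.90122693]]
move [-0.867, -0.563, 0.067] [-0.42, -0.771, -0.577] q7 -0.22 rows 12.4
```

Run:
```python
from h import *
import h
T=np.array([[256.5,152.9],[253.4,142.8],[261.7,144.9],[251.1,153.1]]);Sc=np.array([[388.3,207.3],[395.2,222.6],[385.3,223.7],[393.1,210.3]])
def f(p):
    h.YAW=p[3];s=S();L=[[0,0,.036],[p[5],0,0],[p[5]*.5,-p[5]*.866,0],[.015*np.cos(p[4]),.015*np.sin(p[4]),.024]]
    P=s.apply(L)+p[:3];return np.r_[(proj('top',P)-T).ravel(),(proj('scene',P)-Sc).ravel(),(p[3]-.25)/.03]
r=least_squares(f,[.64,.18,.128,.25,1.2,.026],x_scale=[.01,.01,.01,.1,.1,.01]);print(r.x,r.fun.round(1))
```

```text
[0.64097407 0.17940866 0.1284164  0.25525541 1.53461545 0.02383658] [-0.1  0.3  0.7 -0.1  0.3 -0.2  0.2  0.3 -0.   0.1 -0.2  0.   0.5  0.1
  0.8 -0.3  0.2]
```

Request:
play_rows(
  rows=[
    [[-0.867,-0.563,0,-0.42,-0.771,-0.577],[-0.867,-0.563,0,-0.42,-0.771,-0.577],[-0.867,-0.563,0,-0.42,-0.771,-0.577],[-0.867,-0.563,0,-0.42,-0.771,-0.577],[-0.867,-0.563,0,-0.42,-0.771,-0.577],[-0.867,-0.563,0,-0.42,-0.771,-0.577],[-0.867,-0.563,0,-0.42,-0.771,-0.577],[-0.867,-0.563,0,-0.42,-0.771,-0.577],[-0.867,-0.563,0,-0.42,-0.771,-0.577],[-0.867,-0.563,0,-0.42,-0.771,-0.577],[-0.867,-0.563,0,-0.42,-0.771,-0.577],[-0.867,-0.563,0,-0.42,-0.771,-0.577],[-0.867,-0.563,0,-0.42,-0.771,-0.577],[-0.867,-0.563,0,-0.42,-0.771,-0.577],[-0.867,-0.563,0,-0.42,-0.771,-0.577],[-0.867,-0.563,0,-0.42,-0.771,-0.577],[-0.867,-0.563,0,-0.42,-0.771,-0.577]],
  ],
  claw=0,
  squeeze=10,
)

```text
clock: 1.52
tool_pos: [0.531, 0.1535, 0.4047]
eef_rot: [0.047, 0.975, 0.065, 0.207]
contact_force: [0.2, 0.4, -0.1]
opening: 1.0
finger_force: 0.0
```

```bash
sed -i 's/^YAW=.*/YAW=.255; SEAT=np.array([.641,.1794,.1284])/' h.py
python3 - <<'E'
from h import *
st();go(*nutpose(.12,80));go(*nutpose(.06,80));go(*nutpose(.023,80))
E
```

```text
1.52 [0.531  0.1535 0.4047] q [-0.25  0.54 -0.2   2.    0.73  0.24  0.4 ] F [ 0.2  0.4 -0.1] M [-0.05  0.38  0.01] op 1.0 ff 0.0
move [0.025, -0.015, 0.062] [0.003, 0.001, -0.353] q7 0.4 rows 1.4
move [0.025, -0.015, 0.182] [0.003, 0.001, -0.353] q7 0.4 rows 2.2
move [0.025, -0.015, 0.256] [0.003, 0.001, -0.353] q7 0.4 rows 3.1
```

Request:
play_rows(
  rows=[
    [[0.025,-0.015,0.06,0.003,0.001,-0.353],[0.025,-0.015,0.06,0.003,0.001,-0.353],[0.025,-0.015,0.08,0.003,0.001,-0.353],[0.025,-0.015,0.11,0.003,0.001,-0.353],[0.025,-0.015,0.14,0.003,0.001,-0.353],[0.025,-0.015,0.17,0.003,0.001,-0.353],[0.025,-0.015,0.19,0.003,0.001,-0.353],[0.025,-0.015,0.19,0.003,0.001,-0.353],[0.025,-0.015,0.19,0.003,0.001,-0.353]],
  ],
)

```text
clock: 2.27
tool_pos: [0.5581, 0.1585, 0.3121]
eef_rot: [-0.04, 0.975, 0.046, 0.211]
contact_force: [0.0, 0.3, -1.5]
opening: 0.999
finger_force: 0.0
```

Run:
```python
from h import *
st();go(*nutpose(.023,80))
a=plant.snapshot('top')['pixels'];b=plant.snapshot('scene')['pixels']
f=lambda i,x,y,w,hh,k:cv2.resize(i[y:y+hh,x:x+w],None,fx=k,fy=k,interpolation=cv2.INTER_CUBIC)
cv2.imwrite('pics/c2.png',np.hstack([f(a,215,110,80,80,5),f(b,350,180,80,80,5)]))
```

```text
2.27 [0.5581 0.1585 0.3121] q [-0.31  0.72 -0.1   2.    1.66  0.11 -0.35] F [ 0.   0.3 -1.5] M [-0.15  0.46 -0.02] op 0.999 ff 0.0
move [0.0, -0.001, 0.065] [0.0, -0.0, 0.003] q7 -0.35 rows 0.8
```

View pics/c2.png

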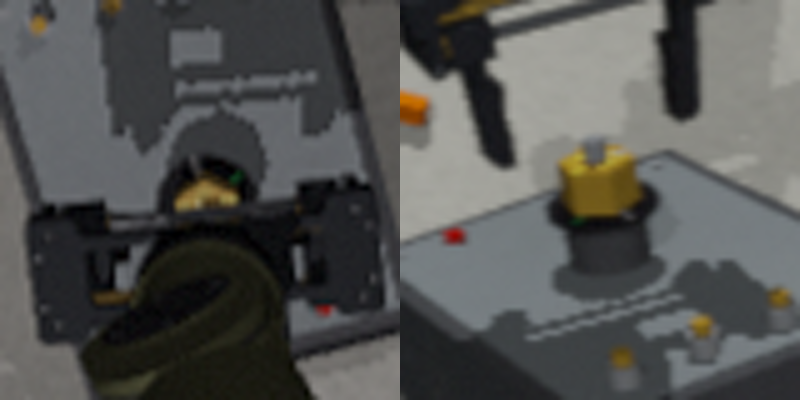

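The crops show the open fingers on either side of the nut, clear of the flange (top crop nut ≈(205,195)/5 and scene crop nut ≈(600,180)/5). Descending and closing.

Request:
play_rows(
  rows=[
    [[0,0,0.025,0,0,0],[0,0,0.045,0,0,0],[0,0,0.065,0,0,0],[0,0,0.065,0,0,0],[0,0,0.065,0,0,0]],
  ],
)

```text
clock: 2.78
tool_pos: [0.5718, 0.1598, 0.2831]
eef_rot: [-0.038, 0.976, 0.046, 0.211]
contact_force: [0.2, 1.1, 0.8]
opening: 1.001
finger_force: 0.0
```

Request:
play_rows(
  rows=[
    [[0,0,0,0,0,0],[0,0,0,0,0,0],[0,0,0,0,0,0],[0,0,0,0,0,0],[0,0,0,0,0,0],[0,0,0,0,0,0],[0,0,0,0,0,0],[0,0,0,0,0,0],[0,0,0,0,0,0],[0,0,0,0,0,0]],
  ],
  claw=1,
  squeeze=10,
)

```text
clock: 3.62
tool_pos: [0.5721, 0.1611, 0.2834]
eef_rot: [-0.039, 0.975, 0.048, 0.212]
contact_force: [0.1, 5.6, 0.4]
opening: 0.406
finger_force: 10.0
```

Run:
```python
from h import *
st();go(*nutpose(.023,80))
```

```text
3.62 [0.5721 0.1611 0.2834] q [-0.23  0.78 -0.22  1.97  1.79  0.2  -0.45] F [0.1 5.6 0.4] M [0.93 0.3  0.45] op 0.406 ff 9.994899520424951
move [0.002, 0.0, 0.001] [0.005, 0.001, -0.003] q7 -0.45 rows 0.0
```

Request:
play_rows(
  rows=[
    [[0,0.003,0,0,0,0.15],[0,0.003,0,0,0,0.3],[0,0.003,0,0,0,0.45],[0,0.003,0,0,0,0.6],[0,0.003,0,0,0,0.75],[0,0.003,0,0,0,0.9],[0,0.003,0,0,0,1.0],[0,0.003,0,0,0,1.0],[0,0.003,0,0,0,1.0]],
  ],
)

```text
clock: 4.37
tool_pos: [0.572, 0.161, 0.2833]
eef_rot: [0.204, 0.955, 0.097, 0.194]
contact_force: [-1.0, 3.9, 0.5]
opening: 0.41
finger_force: 10.0
```

```bash
cat >> h.py <<'E'
def ang(): # tool y angle in the seat frame, offset of the tool axis from the seat axis, axial moment
    s=plant.get_state();r=S().inv()*R.from_quat(s['eef_rot']);y=r.apply([0,1,0])
    o=S().inv().apply(s['tool_pos']-SEAT);f=S().inv().apply(s['contact_force'])
    print('ang',np.degrees(np.arctan2(y[1],y[0])).round(1),'off mm',(1e3*o).round(1),'Fseat',f.round(1),'Mz',S().inv().apply(s['moment']).round(2))
E
python3 - <<'E'
from h import *
st();ang()
E
```

```text
4.37 [0.572  0.161  0.2833] q [-0.15  0.8  -0.36  1.97  1.71  0.29 -0.85] F [-1.   3.9  0.5] M [0.55 0.47 0.26] op 0.41 ff 9.994121254296715
ang 51.3 off mm [  0.8  -0.4 170.6] Fseat [0.2 4.  0.4] Mz [ 0.7   0.32 -0.04]
```

Request:
play_rows(
  rows=[
    [[0,0.003,0,0,0,0.15],[0,0.003,0,0,0,0.3],[0,0.003,0,0,0,0.45],[0,0.003,0,0,0,0.6],[0,0.003,0,0,0,0.75],[0,0.003,0,0,0,0.9],[0,0.003,0,0,0,1.0],[0,0.003,0,0,0,1.0],[0,0.003,0,0,0,1.0]],
  ],
)

```text
clock: 5.12
tool_pos: [0.5719, 0.161, 0.2832]
eef_rot: [0.434, 0.875, 0.14, 0.164]
contact_force: [-5.8, -0.4, 3.2]
opening: 0.408
finger_force: 10.0
```

Run:
```python
from h import *
st();ang()
```

```text
5.12 [0.5719 0.161  0.2832] q [-0.09  0.81 -0.46  1.96  1.67  0.37 -1.29] F [-5.8 -0.4  3.2] M [-0.11  1.17  0.05] op 0.408 ff 9.993346263904641
ang 22.6 off mm [  0.6  -0.4 170.5] Fseat [-3.8  1.1  5.3] Mz [ 0.2   1.16 -0.03]
```

Request:
play_rows(
  rows=[
    [[0,0,0,0,0,0.15],[0,0,0,0,0,0.3],[0,0,0,0,0,0.45],[0,0,0,0,0,0.6],[0,0,0,0,0,0.6],[0,0,0,0,0,0.6]],
  ],
)

```text
clock: 5.62
tool_pos: [0.5716, 0.1609, 0.283]
eef_rot: [0.56, 0.8, 0.163, 0.141]
contact_force: [-6.0, -1.5, 3.5]
opening: 0.405
finger_force: 10.0
```

Run:
```python
from h import *
st();ang()
```

```text
5.62 [0.5716 0.1609 0.283 ] q [-0.06  0.82 -0.51  1.96  1.67  0.41 -1.57] F [-6.  -1.5  3.5] M [-0.2   1.29 -0.01] op 0.405 ff 9.993344670047009
ang 5.4 off mm [  0.3  -0.4 170.5] Fseat [-4.1  0.1  5.8] Mz [ 0.12  1.3  -0.06]
```

Request:
play_rows(
  rows=[
    [[0,0,0,0,0,0.05],[0,0,0,0,0,0.1],[0,0,0,0,0,0.1],[0,0,0,0,0,0.1]],
  ],
)

```text
clock: 5.95
tool_pos: [0.5716, 0.1609, 0.283]
eef_rot: [0.58, 0.786, 0.166, 0.137]
contact_force: [-6.1, -1.6, 3.1]
opening: 0.406
finger_force: 10.0
```

Run:
```python
from h import *
st();ang()
```

```text
5.95 [0.5716 0.1609 0.283 ] q [-0.06  0.82 -0.52  1.96  1.67  0.41 -1.62] F [-6.1 -1.6  3.1] M [-0.22  1.34  0.01] op 0.406 ff 9.993315957717641
ang 2.6 off mm [  0.2  -0.4 170.5] Fseat [-4.4 -0.   5.5] Mz [ 0.12  1.36 -0.04]
```

Request:
play_rows(
  rows=[
    [[0,0,0,0,0,0.05],[0,0,0,0,0,0.1],[0,0,0,0,0,0.1],[0,0,0,0,0,0.1]],
  ],
)

```text
clock: 6.28
tool_pos: [0.5715, 0.1609, 0.283]
eef_rot: [0.599, 0.771, 0.169, 0.133]
contact_force: [-5.8, -0.8, 4.0]
opening: 0.406
finger_force: 10.0
```

Run:
```python
from h import *
st();ang()
```

```text
6.28 [0.5715 0.1609 0.283 ] q [-0.05  0.82 -0.53  1.96  1.66  0.42 -1.67] F [-5.8 -0.8  4. ] M [-0.33  1.39  0.06] op 0.406 ff 9.994952087386082
ang -0.3 off mm [  0.2  -0.4 170.5] Fseat [-3.6  0.7  6.1] Mz [0.06 1.43 0.04]
```

Request:
play_rows(
  rows=[
    [[0,0,0,0,0,0.05],[0,0,0,0,0,0.1],[0,0,0,0,0,0.1],[0,0,0,0,0,0.1]],
  ],
)

```text
clock: 6.62
tool_pos: [0.5716, 0.1604, 0.2829]
eef_rot: [0.618, 0.756, 0.172, 0.129]
contact_force: [-5.9, -2.9, 3.5]
opening: 0.412
finger_force: 10.1
```

Run:
```python
from h import *
st();ang()
```

```text
6.62 [0.5716 0.1604 0.2829] q [-0.05  0.83 -0.54  1.96  1.66  0.43 -1.71] F [-5.9 -2.9  3.5] M [-0.61  1.33  0.21] op 0.412 ff 10.1424503569433
ang -3.1 off mm [ 1.000e-01 -9.000e-01  1.704e+02] Fseat [-4.3 -1.4  5.9] Mz [-0.14  1.44  0.3 ]
```

Request:
play_rows(
  rows=[
    [[0,0,0,0,0,-0.08],[0,0,0,0,0,-0.08],[0,0,0,0,0,-0.08]],
  ],
)

```text
clock: 6.87
tool_pos: [0.5717, 0.1604, 0.2829]
eef_rot: [0.603, 0.768, 0.17, 0.132]
contact_force: [-6.3, -2.7, 4.3]
opening: 0.413
finger_force: 9.9
```

Run:
```python
from h import *
st();ang()
```

```text
6.87 [0.5717 0.1604 0.2829] q [-0.05  0.82 -0.53  1.96  1.66  0.42 -1.68] F [-6.3 -2.7  4.3] M [-0.45  1.32  0.04] op 0.413 ff 9.912729179457642
ang -0.8 off mm [  0.2  -0.9 170.4] Fseat [-4.3 -1.1  6.8] Mz [-0.08  1.39  0.08]
```

Request:
play_rows(
  rows=[
    [[0,0,0,0,0,0],[0,0,0,0,0,0],[0,0,0,0,0,0],[0,0,0,0,0,0],[0,0,-0.05,0,0,0],[0,0,-0.1,0,0,0],[0,0,-0.17,0,0,0],[0,0,-0.24,0,0,0],[0,0,-0.32,0,0,0],[0,0,-0.32,0,0,0]],
  ],
  claw=0,
)

```text
clock: 7.7
tool_pos: [0.5061, 0.1462, 0.4344]
eef_rot: [0.603, 0.767, 0.175, 0.134]
contact_force: [1.2, 0.7, 0.0]
opening: 1.0
finger_force: 0.0
```

Run:
```python
from h import *
st();ang()
W=[.65370244,-.19996167,-.35329485]
gp=place(W,[[-.095,0,.003]])[0];
yy=np.array([-np.sin(W[2]),np.cos(W[2]),0]);zz=np.array([0,0,-1.]);r=R.from_matrix(np.array([np.cross(yy,zz),yy,zz]).T)
for h_ in (.15,):go(gp+[0,0,.147+h_],r)
a=plant.snapshot('top')['pixels'];b=plant.snapshot('scene')['pixels']
f=lambda i,x,y,w,hh,k:cv2.resize(i[y:y+hh,x:x+w],None,fx=k,fy=k,interpolation=cv2.INTER_CUBIC)
cv2.imwrite('pics/c3.png',np.hstack([f(a,235,130,40,40,10),f(b,370,200,40,40,10)]))
```

```text
7.7 [0.5061 0.1462 0.4344] q [ 0.06  0.52 -0.68  2.02  1.07  0.47 -1.16] F [1.2 0.7 0. ] M [-0.08  0.43 -0.02] op 1.0 ff 0.0
ang -0.9 off mm [  3.4   1.9 336.1] Fseat [ 1.3  0.4 -0.6] Mz [ 0.02  0.44 -0.03]
move [-0.638, -0.146, 0.224] [0.823, 0.425, -1.924] q7 -1.16 rows 8.5
```

View pics/c3.png

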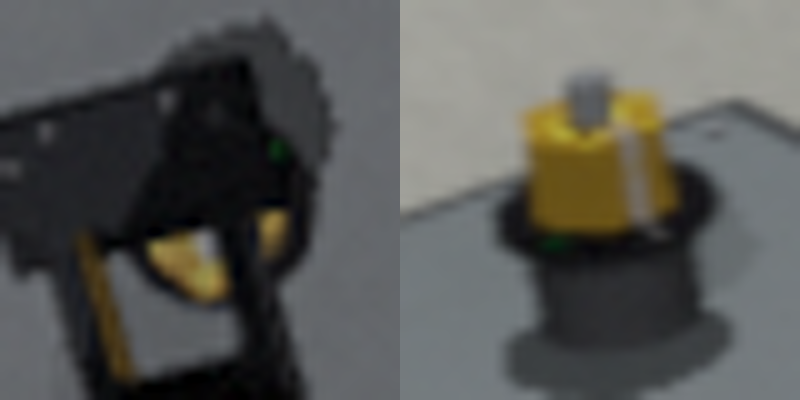

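The scene crop shows the stripe on the nut (≈(635,180)) meeting the white tick (≈(655,235)), so the nut is snug. Going to the wrench.

Request:
play_rows(
  rows=[
    [[-0.2,-0.05,0.0,0.12,0.06,-0.3],[-0.4,-0.1,0.05,0.25,0.13,-0.6],[-0.638,-0.146,0.15,0.41,0.21,-0.96],[-0.638,-0.146,0.2,0.41,0.21,-0.96],[-0.638,-0.146,0.2,0.41,0.21,-0.96],[-0.638,-0.146,0.2,0.41,0.21,-0.96],[-0.638,-0.146,0.2,0.41,0.21,-0.96],[-0.638,-0.146,0.2,0.41,0.21,-0.96],[-0.638,-0.146,0.2,0.41,0.21,-0.96],[-0.638,-0.146,0.2,0.41,0.21,-0.96],[-0.638,-0.146,0.2,0.41,0.21,-0.96],[-0.638,-0.146,0.2,0.41,0.21,-0.96]],
  ],
)

```text
clock: 8.8
tool_pos: [0.559, -0.1702, 0.3036]
eef_rot: [0.406, 0.907, 0.088, 0.066]
contact_force: [-0.1, -0.2, 0.7]
opening: 1.002
finger_force: 0.0
```

```bash
cat >> h.py <<'E'
W=[.65370244,-.19996167,-.35329485]
def wr(h_,W=W,b=-.095):
    gp=place(W,[[b,0,.003]])[0];yy=np.array([-np.sin(W[2]),np.cos(W[2]),0]);zz=np.array([0,0,-1.])
    return gp+[0,0,.147+h_],R.from_matrix(np.array([np.cross(yy,zz),yy,zz]).T)
E
python3 - <<'E'
from h import *
st();go(*wr(.12))
E
```

```text
8.8 [ 0.559  -0.1702  0.3036] q [ 0.76  0.91 -0.92  1.83  0.97  0.68  0.09] F [-0.1 -0.2  0.7] M [-0.13  0.16 -0.01] op 1.002 ff 0.0
move [0.0, -0.002, 0.068] [0.399, 0.199, -0.972] q7 0.09 rows 4.3
```

Request:
play_rows(
  rows=[
    [[0,-0.002,0.068,0.399,0.199,-0.972],[0,-0.002,0.068,0.399,0.199,-0.972],[0,-0.002,0.068,0.399,0.199,-0.972],[0,-0.002,0.068,0.399,0.199,-0.972],[0,-0.002,0.068,0.399,0.199,-0.972],[0,-0.002,0.068,0.399,0.199,-0.972],[0,-0.002,0.068,0.399,0.199,-0.972]],
  ],
)

```text
clock: 9.38
tool_pos: [0.5654, -0.1647, 0.2726]
eef_rot: [0.174, 0.985, -0.0, 0.002]
contact_force: [0.2, -0.3, -0.2]
opening: 1.001
finger_force: 0.0
```

Run:
```python
from h import *
st();go(*wr(.021))
a=plant.snapshot('top')['pixels'];b=plant.snapshot('scene')['pixels']
f=lambda i,x,y,w,hh,k:cv2.resize(i[y:y+hh,x:x+w],None,fx=k,fy=k,interpolation=cv2.INTER_CUBIC)
cv2.imwrite('pics/c4.png',np.hstack([f(a,325,110,100,110,4),f(b,210,200,100,110,4)]))
gp=place(W,[[-.095,0,.025],[-.15,0,.025],[0.018,.024,.013],[.018,-.024,.013]]);print(proj('scene',gp).round(1).tolist())
```

```text
9.38 [ 0.5654 -0.1647  0.2726] q [ 0.7   1.   -0.95  1.76  1.    0.94  0.54] F [ 0.2 -0.3 -0.2] M [-0.01  0.03 -0.01] op 1.001 ff 0.0
move [0.001, -0.005, 0.203] [0.001, 0.007, 0.008] q7 0.54 rows 2.4
[[260.6, 244.2], [265.8, 230.3], [258.1, 280.0], [240.7, 277.7]]
```

View pics/c4.png

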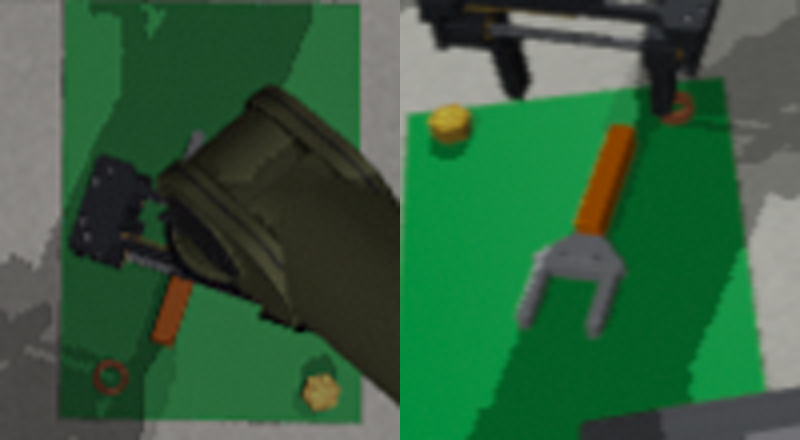

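The wrench grip lies between the fingers (scene crop, grip at ≈(605,180)), and the ferrule and spare nut are clear. Descending.

Request:
play_rows(
  rows=[
    [[0.001,-0.005,0.07,0,0.007,0.008],[0.001,-0.005,0.14,0,0.007,0.008],[0.001,-0.005,0.17,0,0.007,0.008],[0.001,-0.005,0.19,0,0.007,0.008],[0.001,-0.005,0.203,0,0.007,0.008],[0.001,-0.005,0.203,0,0.007,0.008],[0.001,-0.005,0.203,0,0.007,0.008]],
  ],
)

```text
clock: 10.07
tool_pos: [0.5645, -0.169, 0.1715]
eef_rot: [0.177, 0.984, -0.0, 0.0]
contact_force: [-0.7, 0.9, 0.6]
opening: 0.997
finger_force: 0.0
```

Request:
play_rows(
  rows=[
    [[0,0,0,0,0,0],[0,0,0,0,0,0],[0,0,0,0,0,0],[0,0,0,0,0,0],[0,0,0,0,0,0],[0,0,0,0,0,0],[0,0,0,0,0,0],[0,0,0,0,0,0],[0,0,0,0,0,0],[0,0,0,0,0,0],[0,0,0,0,0,0],[0,0,0,0,0,0]],
  ],
  claw=1,
  squeeze=55,
)

```text
clock: 11.07
tool_pos: [0.564, -0.1691, 0.1706]
eef_rot: [0.177, 0.984, -0.0, -0.001]
contact_force: [-0.3, 1.2, -0.6]
opening: 0.195
finger_force: 54.9
```

Run:
```python
from h import *
st();go(*wr(.021))
```

```text
11.07 [ 0.564  -0.1691  0.1706] q [ 0.66  1.14 -0.84  1.78  1.17  0.82  0.42] F [-0.3  1.2 -0.6] M [ 0.08 -0.01 -0.03] op 0.195 ff 54.8640557192266
move [0.0, 0.004, -0.001] [-0.001, -0.002, -0.004] q7 0.42 rows 0.1
```

Request:
play_rows(
  rows=[
    [[0,0,-0.05,0,0,0],[0,0,-0.1,0,0,0],[0,0,-0.18,0,0,0],[0,0,-0.26,0,0,0],[0,0,-0.34,0,0,0],[0,0,-0.42,0,0,0],[0,0,-0.42,0,0,0]],
  ],
)

```text
clock: 11.65
tool_pos: [0.5661, -0.1678, 0.3882]
eef_rot: [0.177, 0.984, 0.001, 0.006]
contact_force: [0.7, 0.7, -1.8]
opening: 0.197
finger_force: 54.9
```

```bash
cat >> h.py <<'E'
def on(th,u,b=.095,h_=.021): # wrench underside u above seat, handle at th deg
    a=np.radians(th);return SEAT+S().apply([b*np.cos(a),b*np.sin(a),u+h_+.147]),tool_at(th-90)
E
python3 - <<'E'
from h import *
st();go(*on(150,.09))
b=plant.snapshot('scene')['pixels']
cv2.imwrite('pics/c5.png',cv2.resize(b[80:330,150:450],None,fx=2.6,fy=2.4,interpolation=cv2.INTER_CUBIC))
E
```

```text
11.65 [ 0.5661 -0.1678  0.3882] q [ 0.76  0.85 -1.06  1.67  0.83  1.11  0.67] F [ 0.7  0.7 -1.8] M [0.1  0.01 0.03] op 0.197 ff 54.861811101436615
move [0.458, 0.57, 0.118] [-0.464, -0.714, -0.17] q7 0.67 rows 8.9
```

View pics/c5.png

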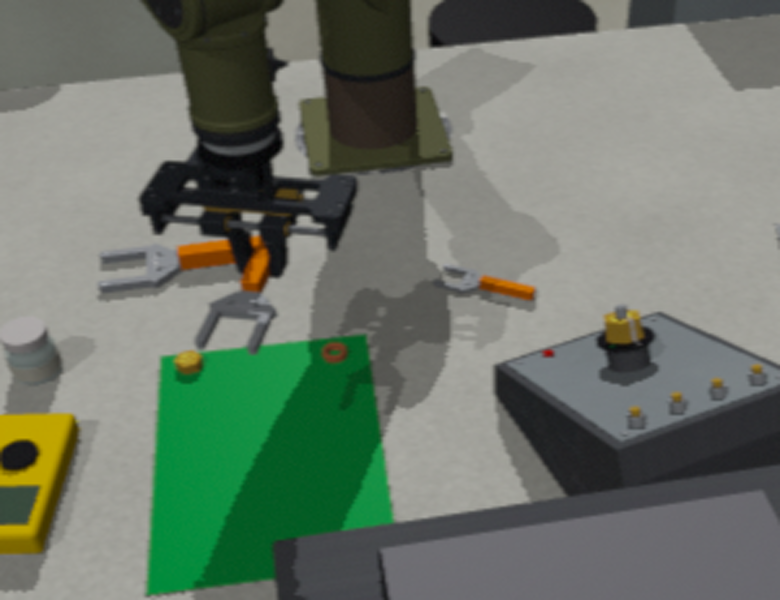

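The wrench is held level (jaw tips at crop ≈(202,345),(256,350)) and nothing else moved. Moving above the nut.

Request:
play_rows(
  rows=[
    [[0.1,0.12,0.0,-0.05,-0.1,-0.02],[0.2,0.24,0.0,-0.15,-0.2,-0.05],[0.3,0.36,0.03,-0.25,-0.35,-0.08],[0.4,0.48,0.06,-0.35,-0.5,-0.12],[0.458,0.57,0.1,-0.464,-0.714,-0.17],[0.458,0.57,0.118,-0.464,-0.714,-0.17],[0.458,0.57,0.118,-0.464,-0.714,-0.17],[0.458,0.57,0.118,-0.464,-0.714,-0.17],[0.458,0.57,0.118,-0.464,-0.714,-0.17],[0.458,0.57,0.118,-0.464,-0.714,-0.17],[0.458,0.57,0.118,-0.464,-0.714,-0.17],[0.458,0.57,0.118,-0.464,-0.714,-0.17],[0.458,0.57,0.118,-0.464,-0.714,-0.17]],
  ],
)

```text
clock: 12.78
tool_pos: [0.4479, 0.1777, 0.3201]
eef_rot: [0.13, 0.969, 0.081, 0.193]
contact_force: [-0.3, -0.5, -2.2]
opening: 0.201
finger_force: 54.9
```

Run:
```python
from h import *
st();go(*on(150,.09));go(*on(150,.04))
a=plant.snapshot('top')['pixels'];b=plant.snapshot('scene')['pixels']
f=lambda i,x,y,w,hh,k:cv2.resize(i[y:y+hh,x:x+w],None,fx=k,fy=k,interpolation=cv2.INTER_CUBIC)
# model overlay points: wrench tips from the tool pose, b=.095
s=plant.get_state();r=R.from_quat(s['eef_rot']);g=s['tool_pos']+r.apply([0,0,.147])
X=r.apply([-1,0,0]);Y=r.apply([0,1,0]);Z=r.apply([0,0,-1]);o=g+.095*X-.021*Z
for P in([.018,.0285,.01],[.018,-.0285,.01],[.018,.0195,.01],[.018,-.0195,.01],[0,0,0]):
    Q=o+P[0]*X+P[1]*Y+P[2]*Z;print(P,*[proj(n,Q)[0].round(1) for n in('top','scene')])
print('origin off in seat',(1e3*S().inv().apply(o-SEAT)).round(1))
cv2.imwrite('pics/c6.png',np.hstack([f(a,220,105,75,100,5.333),f(b,350,150,75,100,5.333)]))
```

```text
12.78 [0.4479 0.1777 0.3201] q [ 0.07  0.79 -0.97  2.24  1.73  0.76 -0.87] F [-0.3 -0.5 -2.2] M [-0.17  0.58 -0.01] op 0.201 ff 54.863679595291615
move [-0.011, 0.007, -0.01] [-0.01, -0.031, 0.001] q7 -0.87 rows 0.2
move [-0.012, 0.008, 0.09] [-0.01, -0.031, 0.001] q7 -0.87 rows 1.1
[0.018, 0.0285, 0.01] [249.6 152.1] [393.8 187.1]
[0.018, -0.0285, 0.01] [269.7 157.2] [371.4 190.1]
[0.018, 0.0195, 0.01] [252.8 152.9] [390.3 187.5]
[0.018, -0.0195, 0.01] [266.6 156.4] [374.9 189.6]
[0, 0, 0] [258.1 159.9] [383.1 189.8]
origin off in seat [-8.3 -2.5 84. ]
```

View pics/c6.png

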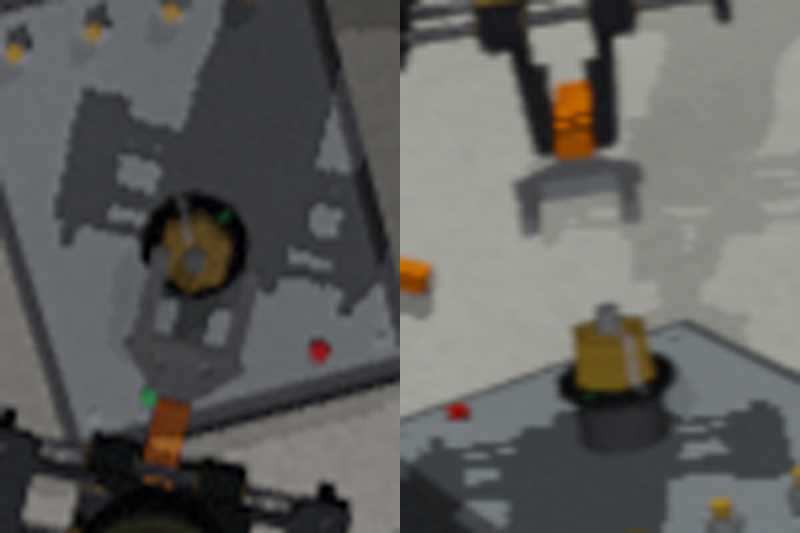

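Top crop: the jaw mouth sits just below the nut in the image and is aligned with the nut's flats. It still needs about 8 mm of shift and a small tilt trim. Correcting and coming lower.

Run:
```python
from h import *
go(*on(150,.045,b=.099))
```

```text
move [-0.001, 0.01, 0.08] [-0.013, -0.025, -0.006] q7 -0.87 rows 1.0
```

Request:
play_rows(
  rows=[
    [[-0.001,0.01,0.03,-0.013,-0.025,-0.006],[-0.001,0.01,0.06,-0.013,-0.025,-0.006],[-0.001,0.01,0.08,-0.013,-0.025,-0.006],[-0.001,0.01,0.08,-0.013,-0.025,-0.006],[-0.001,0.01,0.08,-0.013,-0.025,-0.006],[-0.001,0.01,0.08,-0.013,-0.025,-0.006]],
  ],
)

```text
clock: 13.38
tool_pos: [0.4661, 0.186, 0.2867]
eef_rot: [0.13, 0.967, 0.084, 0.201]
contact_force: [-0.8, 0.5, -2.0]
opening: 0.204
finger_force: 54.9
```

Run:
```python
from h import *
st();go(*on(150,.045,b=.099));go(*on(150,.024,b=.099));go(*on(150,.002,b=.099))
```

```text
13.38 [0.4661 0.186  0.2867] q [ 0.05  0.88 -0.95  2.22  1.84  0.81 -0.93] F [-0.8  0.5 -2. ] M [-0.14  0.63 -0.02] op 0.204 ff 54.863280057907104
move [0.0, -0.002, 0.003] [0.006, 0.001, 0.002] q7 -0.93 rows 0.0
move [0.0, -0.003, 0.045] [0.006, 0.001, 0.002] q7 -0.93 rows 0.5
move [0.0, -0.003, 0.089] [0.006, 0.001, 0.002] q7 -0.93 rows 1.1
```

Request:
play_rows(
  rows=[
    [[0,-0.003,0.02,0.006,0.001,0.002],[0,-0.003,0.035,0.006,0.001,0.002],[0,-0.003,0.045,0.006,0.001,0.002],[0,-0.003,0.052,0.006,0.001,0.002],[0,-0.003,0.058,0.006,0.001,0.002],[0,-0.003,0.058,0.006,0.001,0.002]],
  ],
)

```text
clock: 13.88
tool_pos: [0.4778, 0.1884, 0.2591]
eef_rot: [0.131, 0.968, 0.082, 0.2]
contact_force: [-0.5, 0.3, -2.7]
opening: 0.197
finger_force: 54.9
```

Run:
```python
from h import *
st();ang();go(*on(150,.001,b=.099))
```

```text
13.88 [0.4778 0.1884 0.2591] q [ 0.04  0.95 -0.93  2.2   1.89  0.84 -0.94] F [-0.5  0.3 -2.7] M [-0.11  0.66  0.01] op 0.197 ff 54.86328402534127
ang 60.0 off mm [-85.8  49.8 184.2] Fseat [-1.5  0.4 -2.3] Mz [ 0.06  0.67 -0.01]
move [-0.0, -0.001, 0.03] [0.0, -0.001, 0.001] q7 -0.94 rows 0.4
```

Request:
play_rows(
  rows=[
    [[0,-0.001,0.01,0,0,0],[0,-0.001,0.018,0,0,0],[0,-0.001,0.024,0,0,0],[0,-0.001,0.028,0,0,0],[0,-0.001,0.028,0,0,0]],
  ],
)

```text
clock: 14.3
tool_pos: [0.4834, 0.1894, 0.2465]
eef_rot: [0.131, 0.968, 0.082, 0.2]
contact_force: [0.1, 0.1, -2.9]
opening: 0.198
finger_force: 54.9
```

Run:
```python
from h import *
st();ang()
for t in(130,125):go(*on(t,.0015,b=.099))
```

```text
14.3 [0.4834 0.1894 0.2465] q [ 0.04  0.98 -0.92  2.18  1.92  0.84 -0.95] F [ 0.1  0.1 -2.9] M [-0.06  0.64  0.01] op 0.198 ff 54.863330237567425
ang 60.0 off mm [-86.   49.4 170.4] Fseat [-1.1  0.  -2.7] Mz [ 0.1   0.63 -0.03]
move [-0.012, 0.068, 0.002] [0.0, -0.001, 0.699] q7 -0.95 rows 2.8
move [-0.019, 0.084, 0.002] [0.0, -0.001, 0.873] q7 -0.95 rows 3.5
```

```bash
cat >> h.py <<'E'
def arc(ts,b=.099,u=.002):
    s=plant.get_state();r0=R.from_quat(s['eef_rot'])
    for t in ts:
        p,r=on(t,u,b);print(t,np.r_[r0.inv().apply(p-s['tool_pos'])/.5,(r0.inv()*r).as_rotvec()/.5].round(3).tolist())
E
python3 - <<'E'
from h import *
arc([146,142,138,134,130,126,122])
E
```

```text
146 [-0.001, 0.014, 0.001, 0.0, -0.001, 0.14]
142 [-0.002, 0.028, 0.001, 0.0, -0.001, 0.28]
138 [-0.005, 0.042, 0.001, 0.0, -0.001, 0.42]
134 [-0.008, 0.055, 0.001, 0.0, -0.001, 0.559]
130 [-0.012, 0.068, 0.001, 0.0, -0.001, 0.699]
126 [-0.017, 0.081, 0.001, 0.0, -0.001, 0.838]
122 [-0.024, 0.093, 0.001, 0.0, -0.001, 0.978]
```

Request:
play_rows(
  rows=[
    [[-0.001,0.014,0.001,0,0,0.14],[-0.002,0.028,0.001,0,0,0.28],[-0.005,0.042,0.001,0,0,0.42],[-0.008,0.055,0.001,0,0,0.559],[-0.008,0.055,0.001,0,0,0.559],[-0.012,0.068,0.001,0,0,0.699],[-0.012,0.068,0.001,0,0,0.699],[-0.012,0.068,0.001,0,0,0.699]],
  ],
)

```text
clock: 14.97
tool_pos: [0.4965, 0.219, 0.2557]
eef_rot: [0.296, 0.93, 0.115, 0.184]
contact_force: [2.1, -3.2, -2.1]
opening: 0.198
finger_force: 54.9
```

Run:
```python
from h import *
st();ang()
arc([126,122,118,114,110,106,102])
```

```text
14.97 [0.4965 0.219  0.2557] q [ 0.02  0.99 -0.98  2.11  1.83  0.89 -1.21] F [ 2.1 -3.2 -2.1] M [-0.85  0.37 -0.35] op 0.198 ff 54.86604183912277
ang 40.1 off mm [-63.8  74.8 170.2] Fseat [ 0.2 -3.6 -2.4] Mz [-0.81  0.58 -0.01]
126 [0.001, 0.015, 0.0, -0.002, 0.004, 0.144]
122 [-0.001, 0.029, 0.0, -0.002, 0.004, 0.283]
118 [-0.003, 0.043, 0.0, -0.002, 0.004, 0.423]
114 [-0.006, 0.056, 0.0, -0.002, 0.004, 0.563]
110 [-0.011, 0.069, 0.0, -0.002, 0.004, 0.702]
106 [-0.016, 0.082, 0.0, -0.001, 0.004, 0.842]
102 [-0.022, 0.095, 0.0, -0.001, 0.004, 0.981]
```

Request:
play_rows(
  rows=[
    [[0.001,0.015,0,-0.002,0.004,0.144],[-0.001,0.029,0,-0.002,0.004,0.283],[-0.003,0.043,0,-0.002,0.004,0.423],[-0.006,0.056,0,-0.002,0.004,0.563],[-0.011,0.069,0,-0.002,0.004,0.702],[-0.016,0.082,0,-0.001,0.004,0.842],[-0.016,0.082,0,-0.001,0.004,0.842],[-0.016,0.082,0,-0.001,0.004,0.842]],
  ],
)

```text
clock: 15.63
tool_pos: [0.5233, 0.2463, 0.2707]
eef_rot: [0.484, 0.848, 0.15, 0.155]
contact_force: [-0.1, -5.3, -2.4]
opening: 0.199
finger_force: 54.9
```

Run:
```python
from h import *
st();ang()
arc([104,102,100,98,96,94,92,90,88])
# white mark stripe on the nut's top, scene view
b=plant.snapshot('scene')['pixels'];cv2.imwrite('pics/n1.png',b);cv2.imwrite('pics/n1t.png',plant.snapshot('top')['pixels'])
```

```text
15.63 [0.5233 0.2463 0.2707] q [ 0.02  1.01 -1.04  2.    1.72  0.92 -1.49] F [-0.1 -5.3 -2.4] M [-1.2   0.51 -0.56] op 0.199 ff 54.875306971371174
ang 16.0 off mm [-27.8  94.4 169.9] Fseat [-2.3 -5.1 -1.6] Mz [-1.18  0.8  -0.07]
104 [0.001, 0.008, -0.0, -0.003, 0.003, 0.07]
102 [0.001, 0.015, -0.0, -0.003, 0.003, 0.139]
100 [0.0, 0.022, -0.0, -0.003, 0.003, 0.209]
98 [-0.001, 0.029, -0.0, -0.003, 0.003, 0.279]
96 [-0.002, 0.036, -0.0, -0.003, 0.003, 0.349]
94 [-0.003, 0.043, -0.0, -0.003, 0.003, 0.419]
92 [-0.005, 0.049, -0.0, -0.003, 0.003, 0.488]
90 [-0.007, 0.056, -0.0, -0.003, 0.003, 0.558]
88 [-0.009, 0.063, -0.0, -0.003, 0.003, 0.628]
```

Request:
play_rows(
  rows=[
    [[0.001,0.015,0,-0.003,0.003,0.139],[-0.001,0.029,0,-0.003,0.003,0.279],[-0.003,0.043,0,-0.003,0.003,0.419],[-0.007,0.056,0,-0.003,0.003,0.558],[-0.009,0.063,0,-0.003,0.003,0.628],[-0.009,0.063,0,-0.003,0.003,0.628],[-0.009,0.063,0,-0.003,0.003,0.628]],
  ],
)

```text
clock: 16.32
tool_pos: [0.5491, 0.2571, 0.2833]
eef_rot: [0.61, 0.762, 0.172, 0.129]
contact_force: [-2.6, -6.3, -2.5]
opening: 0.2
finger_force: 54.9
```

Run:
```python
from h import *
st();ang()
arc([86,84,82,80,78,76])
b=plant.snapshot('scene')['pixels'];a=plant.snapshot('top')['pixels'];cv2.imwrite('pics/n2.png',b);cv2.imwrite('pics/n2t.png',a)
f=lambda i,x,y,w,hh,k:cv2.resize(i[y:y+hh,x:x+w],None,fx=k,fy=k,interpolation=cv2.INTER_CUBIC)
cv2.imwrite('pics/c7.png',np.hstack([f(a,236,126,40,40,10),f(b,370,198,40,40,10)]))
for c in(40,45,50,55,60):
    t=-np.radians(c)
    print(c,*[proj(n,SEAT+S().apply([.018*np.cos(t),.018*np.sin(t),z]))[0].round(1) for n in('scene','top') for z in(.024,.010)])
```

```text
16.32 [0.5491 0.2571 0.2833] q [ 0.03  1.02 -1.06  1.91  1.65  0.94 -1.69] F [-2.6 -6.3 -2.5] M [-1.43  1.1  -0.59] op 0.2 ff 54.87171432003379
ang -1.9 off mm [  2.6  98.4 169.7] Fseat [-4.7 -5.4 -0.5] Mz [-1.25  1.43 -0.07]
86 [0.001, 0.009, -0.001, -0.005, 0.002, 0.072]
84 [0.001, 0.015, -0.001, -0.005, 0.002, 0.142]
82 [0.0, 0.022, -0.001, -0.005, 0.002, 0.211]
80 [-0.001, 0.029, -0.001, -0.005, 0.003, 0.281]
78 [-0.002, 0.036, -0.001, -0.005, 0.003, 0.351]
76 [-0.003, 0.043, -0.001, -0.005, 0.003, 0.421]
40 [387.8 214.4] [388.6 219.4] [258.9 146.7] [258.9 145.6]
45 [387.2 214.5] [388.  219.4] [259.4 147. ] [259.4 145.9]
50 [386.6 214.5] [387.4 219.4] [259.9 147.2] [259.8 146.1]
55 [386.1 214.5] [386.8 219.4] [260.3 147.6] [260.3 146.5]
60 [385.5 214.4] [386.3 219.4] [260.7 147.9] [260.7 146.8]
```

View pics/c7.png

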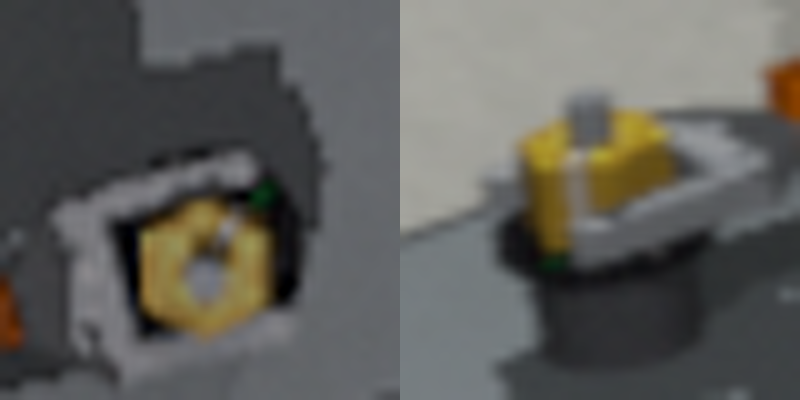

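Both crops show the nut inside the jaw. Its white mark (top crop ≈(230,222), scene crop ≈(578,185)) is still a few degrees short of the green tick ((263,193) and (555,260)). I measure the stripe sub-pixel via the blue channel.

Run:
```python
from h import *
c3=cv2.imread('pics/c3.png')[:,400:];c3=cv2.resize(c3,(40,40),interpolation=cv2.INTER_AREA)
ims={'snug':(c3,370,200),'n1':(cv2.imread('pics/n1.png'),0,0),'n2':(cv2.imread('pics/n2.png'),0,0)}
for k,(im,ox,oy) in ims.items():
    for row in range(213,222):
        l=im[row-oy,380-ox:400-ox].astype(int);print(k,row,'B',l[:,0].tolist(),'') if row in(215,217,219) else 0
t=lambda c,z:proj('scene',SEAT+S().apply([.018*np.cos(-np.radians(c)),.018*np.sin(-np.radians(c)),z]))[0].round(2).tolist()
for c in(0,30,35,40,45,50,55,60,65):print(c,t(c,.022),t(c,.012),t(c,.007))
```

```text
snug 215 B [149, 145, 109, 49, 24, 24, 22, 24, 26, 26, 23, 40, 83, 86, 56, 37, 65, 100, 115, 121] 
snug 217 B [129, 114, 84, 44, 25, 23, 25, 25, 25, 24, 23, 32, 62, 83, 65, 32, 22, 25, 29, 44] 
snug 219 B [90, 59, 32, 24, 23, 22, 23, 24, 22, 22, 23, 29, 58, 90, 79, 40, 25, 24, 23, 25] 
n1 215 B [138, 104, 48, 21, 21, 24, 27, 35, 73, 104, 86, 41, 25, 21, 18, 21, 27, 49, 67, 73] 
n1 217 B [92, 72, 42, 21, 18, 19, 25, 27, 55, 99, 99, 60, 34, 37, 60, 79, 81, 82, 80, 82] 
n1 219 B [84, 65, 37, 22, 21, 19, 25, 24, 42, 97, 117, 139, 148, 138, 122, 104, 91, 87, 83, 82] 
n2 215 B [144, 113, 59, 27, 26, 36, 72, 98, 79, 35, 27, 24, 23, 22, 24, 23, 29, 51, 71, 90] 
n2 217 B [97, 92, 65, 26, 21, 31, 66, 102, 89, 45, 27, 26, 35, 51, 73, 112, 129, 130, 124, 117] 
n2 219 B [88, 54, 27, 18, 23, 24, 45, 97, 105, 91, 83, 82, 106, 117, 110, 100, 96, 94, 94, 92] 
0 [392.61, 214.22] [393.15, 217.76] [393.43, 219.52]
30 [389.13, 215.04] [389.68, 218.57] [389.96, 220.34]
35 [388.52, 215.11] [389.07, 218.64] [389.35, 220.4]
40 [387.91, 215.15] [388.47, 218.69] [388.75, 220.45]
45 [387.31, 215.18] [387.87, 218.71] [388.15, 220.47]
50 [386.73, 215.19] [387.29, 218.72] [387.57, 220.48]
55 [386.17, 215.17] [386.73, 218.7] [387.01, 220.46]
60 [385.63, 215.13] [386.19, 218.66] [386.47, 220.41]
65 [385.11, 215.07] [385.68, 218.6] [385.96, 220.35]
```

Calibrated against the snug picture, where the bias is about 0, the nut is at 48°. The last 18° of tool turn gave 18° of nut turn, so it needs 12° more.

Request:
play_rows(
  rows=[
    [[0.001,0.009,0,-0.005,0.002,0.072],[0.001,0.015,0,-0.005,0.002,0.142],[0,0.022,0,-0.005,0.002,0.211],[-0.001,0.029,0,-0.005,0.003,0.281],[-0.002,0.036,0,-0.005,0.003,0.351],[-0.003,0.043,0,-0.005,0.003,0.421],[-0.003,0.043,0,-0.005,0.003,0.421],[-0.003,0.043,0,-0.005,0.003,0.421]],
  ],
)

```text
clock: 17.08
tool_pos: [0.5679, 0.2593, 0.2916]
eef_rot: [0.687, 0.694, 0.185, 0.11]
contact_force: [-5.1, -7.8, -1.8]
opening: 0.198
finger_force: 54.9
```

```bash
cat >> h.py <<'E'
def mark():
    im=plant.snapshot('scene')['pixels'];
    for row in(214,215,216,217):
        l=im[row,383:392,0].astype(float)-26;l[l<0]=0;c=(l*np.arange(383,392)).sum()/l.sum()
        cs=np.arange(30,80,.5);m=[]
        for a in cs:
            t=-np.radians(a);P=proj('scene',SEAT+S().apply([[.018*np.cos(t),.018*np.sin(t),z] for z in(.024,.010)]));m.append(np.interp(row,P[:,1],P[:,0]))
        print(row,c.round(2),'clamp',cs[np.argmin(abs(np.array(m)-c))],im[row,383:393,0].tolist())
E
python3 - <<'E'
from h import *
st();ang();mark();arc([82,85,88])
E
```

```text
17.08 [0.5679 0.2593 0.2916] q [ 0.04  1.02 -1.08  1.85  1.61  0.95 -1.82] F [-5.1 -7.8 -1.8] M [-1.69  1.57 -0.71] op 0.198 ff 54.88476801663637
ang -14.0 off mm [ 23.1  95.7 169.3] Fseat [-7.  -6.2  1.3] Mz [-1.43  1.94 -0.12]
214 385.98 clamp 55.5 [44, 59, 110, 117, 83, 48, 40, 35, 30, 26]
215 385.51 clamp 61.0 [45, 44, 92, 94, 59, 32, 28, 27, 25, 24]
216 385.38 clamp 64.0 [49, 37, 76, 83, 56, 28, 25, 24, 23, 24]
217 385.68 clamp 62.5 [48, 36, 74, 89, 65, 31, 24, 28, 29, 34]
82 [-0.0, -0.019, -0.001, -0.004, 0.003, -0.209]
85 [-0.001, -0.029, -0.001, -0.004, 0.003, -0.313]
88 [-0.003, -0.04, -0.001, -0.004, 0.003, -0.418]
```

The clamp reads 60°, on target. I back off into the slack and lift along the axis.

Request:
play_rows(
  rows=[
    [[0,-0.01,0,-0.002,0.003,-0.1],[0,-0.019,0,-0.004,0.003,-0.209],[-0.001,-0.029,0,-0.004,0.003,-0.313],[-0.001,-0.031,0,-0.004,0.003,-0.335],[-0.001,-0.031,0,-0.004,0.003,-0.335]],
  ],
)

```text
clock: 17.55
tool_pos: [0.5532, 0.2609, 0.2859]
eef_rot: [0.625, 0.75, 0.178, 0.124]
contact_force: [-3.0, -3.5, -4.2]
opening: 0.195
finger_force: 55.1
```

Run:
```python
from h import *
st();ang();mark()
```

```text
17.55 [0.5532 0.2609 0.2859] q [ 0.03  1.02 -1.07  1.89  1.65  0.94 -1.71] F [-3.  -3.5 -4.2] M [-0.77  1.71 -0.61] op 0.195 ff 55.06408050656319
ang -4.3 off mm [  8.2 101.  169.9] Fseat [-5.2 -2.6 -2.2] Mz [-0.54  1.85 -0.42]
214 385.88 clamp 56.5 [51, 50, 108, 117, 83, 47, 37, 32, 28, 27]
215 385.4 clamp 62.0 [49, 41, 91, 94, 60, 29, 24, 25, 25, 23]
216 385.37 clamp 64.0 [50, 37, 74, 83, 56, 28, 24, 24, 23, 23]
217 385.61 clamp 63.0 [50, 32, 62, 86, 67, 32, 24, 24, 24, 26]
```

Request:
play_rows(
  rows=[
    [[-0.003,-0.005,0,0,0,0],[-0.003,-0.005,0,0,0,0],[-0.003,-0.005,0,0,0,0]],
  ],
)

```text
clock: 17.85
tool_pos: [0.5525, 0.2601, 0.2859]
eef_rot: [0.626, 0.749, 0.18, 0.124]
contact_force: [-3.2, -1.0, -3.2]
opening: 0.196
finger_force: 55.0
```

Run:
```python
from h import *
st();ang();mark()
```

```text
17.85 [0.5525 0.2601 0.2859] q [ 0.03  1.02 -1.07  1.9   1.66  0.94 -1.72] F [-3.2 -1.  -3.2] M [-0.2   1.45 -0.29] op 0.196 ff 54.99191304668784
ang -4.5 off mm [  7.4 100.5 170.4] Fseat [-4.3 -0.2 -1.5] Mz [ 0.04  1.46 -0.33]
214 385.95 clamp 56.0 [46, 49, 107, 116, 83, 46, 37, 35, 27, 27]
215 385.37 clamp 62.5 [53, 42, 91, 94, 59, 31, 26, 26, 25, 25]
216 385.41 clamp 63.5 [50, 35, 76, 84, 57, 29, 24, 23, 22, 24]
217 385.61 clamp 63.0 [51, 32, 62, 85, 68, 30, 24, 24, 27, 30]
```

Request:
play_rows(
  rows=[
    [[0,-0.006,0,0,0,0],[0,-0.006,0,0,0,0],[0,-0.006,0,0,0,0]],
  ],
)

```text
clock: 18.15
tool_pos: [0.5509, 0.2599, 0.2855]
eef_rot: [0.626, 0.748, 0.182, 0.125]
contact_force: [-0.8, 0.0, -1.1]
opening: 0.201
finger_force: 54.9
```

Run:
```python
from h import *
st();ang()
```

```text
18.15 [0.5509 0.2599 0.2855] q [ 0.03  1.02 -1.07  1.91  1.66  0.94 -1.73] F [-0.8  0.  -1.1] M [-0.1   0.66 -0.05] op 0.201 ff 54.86676441505551
ang -4.5 off mm [  5.8 100.7 170.6] Fseat [-1.1  0.2 -0.7] Mz [ 0.04  0.66 -0.08]
```

Request:
play_rows(
  rows=[
    [[0,0,-0.012,0,0,0],[0,0,-0.024,0,0,0],[0,0,-0.036,0,0,0],[0,0,-0.036,0,0,0]],
  ],
)

```text
clock: 18.48
tool_pos: [0.5427, 0.258, 0.3031]
eef_rot: [0.626, 0.748, 0.182, 0.125]
contact_force: [-1.0, 0.9, -2.0]
opening: 0.2
finger_force: 54.9
```

Run:
```python
from h import *
st();ang()
```

```text
18.48 [0.5427 0.258  0.3031] q [ 0.03  0.99 -1.09  1.92  1.63  0.94 -1.73] F [-1.   0.9 -2. ] M [-0.12  0.6   0.07] op 0.2 ff 54.86535346135497
ang -4.5 off mm [  5.6 100.8 190.1] Fseat [-1.5  1.1 -1.5] Mz [0.06 0.61 0.05]
```

Free. Lifting clear, then back to the mat.

Request:
play_rows(
  rows=[
    [[0,0,-0.03,0,0,0],[0,0,-0.08,0,0,0],[0,0,-0.14,0,0,0],[0,0,-0.2,0,0,0],[0,0,-0.2,0,0,0],[0,0,-0.2,0,0,0]],
  ],
)

```text
clock: 18.98
tool_pos: [0.5016, 0.2463, 0.3932]
eef_rot: [0.626, 0.748, 0.182, 0.126]
contact_force: [0.5, 0.1, -2.1]
opening: 0.196
finger_force: 54.9
```

Run:
```python
from h import *
st();ang();mark()
go(*wr(.2));
```

```text
18.98 [0.5016 0.2463 0.3932] q [ 0.09  0.81 -1.18  1.97  1.43  0.95 -1.65] F [ 0.5  0.1 -2.1] M [-0.17  0.67  0.  ] op 0.196 ff 54.86517062410712
ang -4.5 off mm [  5.   99.9 289.9] Fseat [-0.4  0.  -2.1] Mz [0.01 0.7  0.  ]
214 385.87 clamp 56.5 [49, 49, 106, 115, 81, 44, 33, 33, 29, 28]
215 385.25 clamp 63.5 [59, 42, 89, 92, 58, 28, 24, 25, 24, 25]
216 385.12 clamp 66.5 [70, 38, 73, 81, 55, 29, 24, 21, 23, 23]
217 385.63 clamp 63.0 [46, 32, 63, 83, 66, 30, 23, 22, 21, 21]
move [-0.837, -0.048, 0.034] [0.843, 0.386, -2.047] q7 -1.65 rows 10.1
```

Request:
play_rows(
  rows=[
    [[-0.2,-0.02,0,0.1,0.05,-0.25],[-0.4,-0.03,0,0.2,0.1,-0.5],[-0.6,-0.04,0,0.3,0.15,-0.75],[-0.837,-0.048,0.03,0.41,0.19,-1.0],[-0.837,-0.048,0.03,0.41,0.19,-1.0],[-0.837,-0.048,0.03,0.41,0.19,-1.0],[-0.837,-0.048,0.03,0.41,0.19,-1.0],[-0.837,-0.048,0.03,0.41,0.19,-1.0],[-0.837,-0.048,0.03,0.41,0.19,-1.0],[-0.837,-0.048,0.03,0.41,0.19,-1.0],[-0.837,-0.048,0.03,0.41,0.19,-1.0],[-0.837,-0.048,0.03,0.41,0.19,-1.0],[-0.837,-0.048,0.03,0.41,0.19,-1.0]],
  ],
)

```text
clock: 20.12
tool_pos: [0.5636, -0.1718, 0.3475]
eef_rot: [0.427, 0.897, 0.095, 0.064]
contact_force: [-0.2, 1.4, -1.9]
opening: 0.199
finger_force: 54.9
```

Run:
```python
from h import *
st();go(*wr(.12))
```

```text
20.12 [ 0.5636 -0.1718  0.3475] q [ 0.91  1.04 -1.32  1.78  1.12  1.03 -0.07] F [-0.2  1.4 -1.9] M [-0.12  0.29  0.  ] op 0.199 ff 54.863212667405605
move [0.011, -0.028, 0.152] [0.425, 0.189, -1.065] q7 -0.07 rows 4.6
```

Request:
play_rows(
  rows=[
    [[0.011,-0.028,0.04,0.2,0.1,-0.5],[0.011,-0.028,0.08,0.4,0.18,-0.95],[0.011,-0.028,0.152,0.4,0.18,-1.0],[0.011,-0.028,0.152,0.4,0.18,-1.0],[0.011,-0.028,0.152,0.4,0.18,-1.0],[0.011,-0.028,0.152,0.4,0.18,-1.0],[0.011,-0.028,0.152,0.4,0.18,-1.0],[0.011,-0.028,0.152,0.4,0.18,-1.0]],
  ],
)

```text
clock: 20.78
tool_pos: [0.565, -0.1615, 0.2737]
eef_rot: [0.187, 0.982, 0.007, 0.006]
contact_force: [0.3, 0.3, -1.7]
opening: 0.199
finger_force: 54.9
```

Run:
```python
from h import *
st();go(*wr(.06));go(*wr(.023))
```

```text
20.78 [ 0.565  -0.1615  0.2737] q [ 0.81  1.15 -1.26  1.77  1.19  1.19  0.38] F [ 0.3  0.3 -1.7] M [-0.04  0.01 -0.02] op 0.199 ff 54.86221522092819
move [-0.002, -0.013, 0.127] [0.032, 0.018, -0.046] q7 0.38 rows 1.5
move [-0.001, -0.014, 0.201] [0.032, 0.018, -0.046] q7 0.38 rows 2.4
```

Request:
play_rows(
  rows=[
    [[-0.002,-0.013,0.05,0.032,0.018,-0.046],[-0.002,-0.013,0.1,0.032,0.018,-0.046],[-0.002,-0.013,0.14,0.032,0.018,-0.046],[-0.002,-0.013,0.17,0.032,0.018,-0.046],[-0.002,-0.013,0.17,0.032,0.018,-0.046],[-0.002,-0.013,0.17,0.032,0.018,-0.046]],
  ],
)

```text
clock: 21.28
tool_pos: [0.5647, -0.1676, 0.1887]
eef_rot: [0.176, 0.984, 0.0, -0.0]
contact_force: [0.6, -0.3, -2.7]
opening: 0.201
finger_force: 54.9
```

Run:
```python
from h import *
st();go(*wr(.022))
```

```text
21.28 [ 0.5647 -0.1676  0.1887] q [ 0.79  1.26 -1.17  1.78  1.32  1.13  0.35] F [ 0.6 -0.3 -2.7] M [0.04 0.08 0.05] op 0.201 ff 54.861932303756475
move [0.001, 0.001, 0.033] [0.0, -0.001, -0.0] q7 0.35 rows 0.4
```

Request:
play_rows(
  rows=[
    [[0,0,0.008,0,0,0],[0,0,0.016,0,0,0],[0,0,0.024,0,0,0],[0,0,0.03,0,0,0],[0,0,0.034,0,0,0],[0,0,0.034,0,0,0]],
  ],
)

```text
clock: 21.78
tool_pos: [0.5646, -0.1679, 0.1713]
eef_rot: [0.176, 0.984, -0.0, -0.0]
contact_force: [0.1, -0.0, -1.2]
opening: 0.199
finger_force: 54.9
```

Run:
```python
from h import *
st()
```

```text
21.78 [ 0.5646 -0.1679  0.1713] q [ 0.78  1.29 -1.16  1.78  1.35  1.12  0.33] F [ 0.1 -0.  -1.2] M [-0.    0.11  0.03] op 0.199 ff 54.86197354272008
```

Height equals the pick height and the load is starting to transfer to the mat. Releasing and rising slowly.

Request:
play_rows(
  rows=[
    [[0,0,0.001,0,0,0],[0,0,0.001,0,0,0],[0,0,0.001,0,0,0],[0,0,0.001,0,0,0],[0,0,0.001,0,0,0],[0,0,0.001,0,0,0],[0,0,-0.04,0,0,0],[0,0,-0.1,0,0,0],[0,0,-0.18,0,0,0],[0,0,-0.26,0,0,0],[0,0,-0.34,0,0,0],[-0.2,0,-0.4,0,0,0],[0.15,0,-0.4,0,0,0],[0.25,0,-0.4,0,0,0],[0.25,0,-0.4,0,0,0],[0.25,0,-0.4,0,0,0],[0.25,0,-0.4,0,0,0]],
  ],
  claw=0,
)

```text
clock: 23.2
tool_pos: [0.4392, -0.1222, 0.3713]
eef_rot: [0.17, 0.985, -0.003, -0.004]
contact_force: [-0.7, -1.3, -1.2]
opening: 1.002
finger_force: 0.0
```

Run:
```python
from h import *
st();mark()
a=plant.snapshot('top')['pixels'];b=plant.snapshot('scene')['pixels']
f=lambda i,x,y,w,hh,k:cv2.resize(i[y:y+hh,x:x+w],None,fx=k,fy=k,interpolation=cv2.INTER_CUBIC)
out=np.zeros((600,800,3),np.uint8)
for im,x,y in((f(b,370,198,40,40,7.5),0,0),(f(a,236,126,40,40,7.5),300,0),(b[90:390,120:520],0,300),(f(a,200,80,266,200,1.5),400,300)):
    im=im[:600-y,:800-x];out[y:y+im.shape[0],x:x+im.shape[1]]=im
cv2.imwrite('pics/c9.png',out)
```

```text
23.2 [ 0.4392 -0.1222  0.3713] q [ 0.92  0.91 -1.39  2.06  1.01  1.15  0.27] F [-0.7 -1.3 -1.2] M [ 0.01  0.11 -0.03] op 1.002 ff 0.0
214 385.8 clamp 57.5 [48, 48, 106, 113, 81, 45, 33, 30, 26, 27]
215 385.29 clamp 63.0 [57, 40, 89, 91, 57, 29, 24, 25, 25, 24]
216 385.07 clamp 67.0 [69, 40, 72, 81, 55, 26, 21, 22, 21, 24]
217 385.66 clamp 62.5 [45, 31, 60, 82, 67, 29, 21, 22, 23, 22]
```

View pics/c9.png

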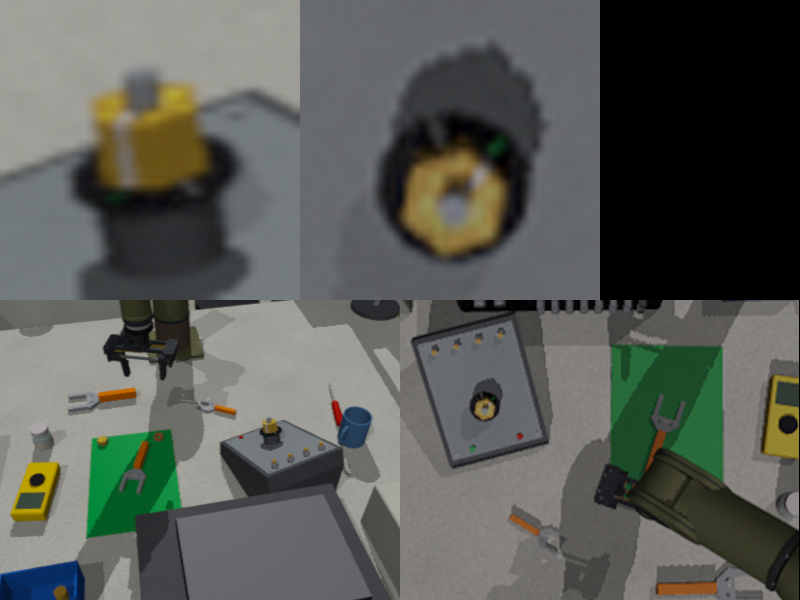

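The mark points at the green tick (scene crop: stripe ≈(122,150), tick ≈(117,197)). The wrench lies flat on the mat, the bystanders haven't moved, and the gripper is clear.

```bash
python3 -c "
from plant import *
print(finish_job())"
```

```text
the job is handed in; nothing more can be done
None
```

The job is handed in: the nut was finger-tightened to the white tick, then wrenched one flat to the green tick (camera reading about 60°, give or take 1–2°), and the wrench is lying flat on the green mat with the other things left in place.

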